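Set a slotted fence against a heat sink and clamp it

TASK

Slide the orange fence along its slots until it holds the copper heat sink snugly and squarely against the fixture's steel end stop, with the fence face at the green lines, without squeezing the heat sink hard. Then swing the red-handled clamp lever clockwise until you feel it bite and come up firmly tight, without forcing it. Leave everything else on the cart as it stands.

Things in the scene. Friction and masses are not known exactly. Their poses are not given: they have to be found in the camera images.
- fixture: Fixed grey base plate, 220 x 210 x 12 mm, on the cart. Origin at cart height; the plate spans x -115 to +105, y -105 to +105 mm. Its +x is the way the fence must slide. Two fixed 8 mm bolts at x -35 mm: at y +45 mm the one with the clamp lever, at y -45 mm one with a plain head, 18 mm across, top at z 27 mm. Low side guides, 19 mm high, run beside the foot.
- green_line (a point): Midpoint between the two green lines on the plate (they run along y, |y| 69 to 103 mm, at fixture x +35 mm), on the plate's top (z 12 mm). The fence's front face belongs on these lines.
- end_stop (a point): Middle of the top edge of the dark steel end stop's face (fixture x +85 mm, z 34 mm; the stop is 120 mm long in y). The heat sink belongs flat against this face.
- fence: Loose fence, 0.35 to 0.6 kg: orange upright rail 130 mm along y, 10 mm thick (x -10 to 0), 36 mm high, on an aluminium foot 6 mm thick that reaches to x -90 mm. Slots in the foot run over the bolts, so it slides only along fixture x; it takes 1 to 4 N. Origin: bottom mid of the rail's front face, towards the stop. Starts 27 to 43 mm short of the lines.
- rail_back (a point): Middle of the top edge of the rail's back face (48 mm above the cart). The foot behind it is bare for 30 mm either side, so the rail can be pushed here from behind, fingertips about 30 mm above the cart.
- heat_sink: Loose copper finned heat sink, 50 mm along x, 60 mm along y, 32 mm high, about 0.25 kg, standing on the plate between fence and stop, 3 to 9 mm off the stop and a little turned. Origin: centre of its underside; when seated, at fixture x +60 mm. Do not squeeze it with more than 30 N.
- clamp_lever: Black clamp lever turning on its upright bolt. Origin: on the bolt axis, 36 mm above the cart, under the 24 mm hub. Its +x points along the arm to the red handle; at the start 126 to 135 deg left of fixture +x. Clockwise from above (arm towards fixture +y, then +x) it drives a washer down on the fence foot, 8 mm per rad. It stays where it is left.
- lever_grip (a point): Centre of the top of the lever's red upright handle: 18 mm across, 34 mm high, top 74 mm above the cart, 65 mm from the bolt axis. It bites after 0.1 to 1.1 rad, differently each time, unseen. Before that it takes 3 to 5 N here; then resistance climbs to 10 N in about 0.2 rad. Firmly tight is 7 to 10 N; above 13 N is forcing it.
- fan_switch (a joint): Red-knobbed toggle of the fume fan on a grey block at the right side of the cart; 0 as it stands (rad). Leave it alone.
- soldering_iron: Matte black soldering iron resting in a coiled chrome holder on a dark base 150 x 90 mm, about 150 mm tall; origin at the centre of its underside. Leave it alone.
- brass_cup: Brass tip-cleaning cup, 68 mm across, 45 mm high; origin at the centre of its underside. Leave it alone.
- parts_bin: Clear acrylic parts bin, 120 x 160 x 60 mm; origin at the centre of its underside. Leave it alone.
- screwdriver: Screwdriver lying on the cart; origin at the centre of its underside. Leave it alone.
- solder_spool: Grey solder spool standing upright, 60 mm across, 50 mm high; origin at the centre of its underside. Leave it alone.
- cleaner_jar: Small amber jar, 48 mm across, 60 mm high; origin at the centre of its underside. Leave it alone.
Mind the look-alikes: they are no part of the job. Leave any yellow look-alike of the fence alone.

How it is judged:
By the outcome, as a careful person would: the job done as asked, in the order asked, and still so for the second after the job is handed in, with the robot touching nothing.
It also fails if it takes over 72 s, if anything falls off the work surface, if the arm or the gripper's body presses on something with over 40 N, if the wrist force passes 120 N, or if a joint passes its speed limit or range.

ROBOT

A 6-joint arm with a two-finger parallel gripper is mounted at the origin on the work surface. World frame = base frame: x ahead of the robot, y to its left, z up, the work surface at z = 0. Lengths are in m, angles in degrees, forces in N, time in s.
With the tool pointing down it reaches from about 0.4 to 0.925 m from the base axis. Payload 12.5 kg.
Tool frame: the origin (TCP) lies between the finger pads; the fingertips stand 22 mm ahead of it and the grasp point (between the pads) lies 3 mm ahead of it (ctrl.finger_overhang is the z of the fingertips in the tool frame, in m); z points along the fingers, y is the direction in which the jaws open and shut (so a half turn about z gives the same grasp; the last joint's range is limited). The gripper opens to 95 mm and grips with 3 to 60 N. Pads are 20 mm wide; open, the fingers measure 119 mm over their backs; the gripper's body (75 mm by 180 mm) begins 59 mm behind the grasp point.
Start: joints at [58.866, 28.126, 89.318, -0, 62.55, -6.05], TCP at [0.265, 0.566, 0.237] pointing down, gripper open.
Joint ranges: [-177.58, 177.58], [-47.91, 125.51], [2.72, 160], [-65.01, 245.01], [3.68, 167.84], [-153.87, 153.87]. Speed limits (degrees/s): [127.2, 127.2, 159.86, 180, 180, 180].

INTERFACE

Orientations are given as a 3x3 rotation matrix whose columns are the frame's x, y, z axes.
In Python, from plant import monitor, cams, ctrl gives the robot as it stands.
- The arm moves only by the tool send_rows, never from a script. Its argument "steps" is a list of rows, each an object of numbers: "ax", "ay", "az": the turn, a rotation vector about the tool's x, y, z in rad; "x", "y", "z": the shift along the tool's x, y, z in mm; "jaw": the finger opening in mm, from 0 to 95.1. A call has exactly 5 rows; each row shifts and turns the commanded pose from where the row before left it, along the tool's axes as they then stand; what a row does not reach is not made up. A row lasts 1/8 s, in which the tool goes at most 62.5 mm and 10.7 degrees, less where a joint would pass 70% of its speed; a pose out of reach is approached as far as the arm can. A call with a gripper value outside its range is refused whole. The fingers move at their own pace and stop on an object; "newtons" is the grip in N (left out, the last holds). Time passes only in rows, so rows that do not move let the fingers close, or fill a call up. It gives the time, the measured TCP pose, the force and the opening at its end, in the units of the state.
- monitor.sense(): the state, without advancing time (a new reading comes with each control period).
- cams.get_image(name): name is "side" or "top"; returns the picture (480x640x3 uint8, red, green, blue); there is no depth.
- cams.get_calibration(name): a dict with "K" (3x3 intrinsics, pixels), "position" and "attitude" of the camera in the world. Camera axes: x right, y down, z forward; pixel columns grow to the right and rows downward; lengths in m; the calibration is good to about 2 mm. A picture is of the moment at which its call begins. get_calibration takes no time and is no camera call.
- ctrl.finish_job(): hands the job in, once; it reports no verdict.
The state is a dict: "t": time; "qpos": joint angles; "dq": joint speeds; "effort": joint torques, N m; "position": TCP position; "tool_rot": TCP orientation; "contact_force": force on the tool from outside, world axes, zero at the start; "moment": the same for the moment, N m; "width": finger opening in m.
Only numpy, scipy, OpenCV 4.12 (cv2) and the standard library are available. Lean on these libraries where they do the work, as an engineer would, in place of code of your own. Each camera call takes 0.05 s, during which the arm holds its last target.

## Working session

There is one attempt and no reset: what is moved stays moved. The work goes in short steps, Python scripts to look and compute and a tool call to move; the robot and the scene stay as the last step left them, time stands still between calls to the robot, and variables do not carry over. Pictures are saved under pics/ and viewed, and the job is handed in when it is done.

Besides the shell and the picture viewer there is one more tool, called after "Call:" as name(argument=value, ...) on one line, values as JSON. send_rows: Moves the arm, as the interface text tells. Its arguments: {"type":"object","properties":{"steps":{"type":"array"},"newtons":{"type":"number"}},"required":["steps"]}

```bash
ls; mkdir -p pics; python3 - <<'E'
from plant import monitor, cams, ctrl
import cv2
s=monitor.sense(); print(s)
print(ctrl.finger_overhang)
for n in("side","top"):
    print(n,cams.get_calibration(n))
    cv2.imwrite(f"pics/{n}0.png",cams.get_image(n)[:,:,::-1])
E
```

```text
pics
{'t': 0.0, 'qpos': array([ 5.88656992e+01,  2.81665749e+01,  8.93488545e+01, -5.51350486e-04,
        6.25508175e+01, -6.05383135e+00]), 'dq': array([ 0.00723647, -0.00697817, -0.01249529,  0.0631048 , -0.05007464,
        0.04856257]), 'effort': array([-6.05736773e-05, -6.12658811e+01, -2.58181626e+01,  6.93409634e-02,
        4.82988730e-02, -6.07353945e-05]), 'position': array([0.26483522, 0.56587944, 0.23604306]), 'tool_rot': array([[-9.05715193e-01,  4.23886352e-01, -5.90512084e-04],
       [ 4.23886749e-01,  9.05714655e-01, -9.94095406e-04],
       [ 1.13451973e-04, -1.15067756e-03, -9.99999332e-01]]), 'contact_force': array([ 0.76444162, -0.96256246,  0.36943884]), 'moment': array([-0.00707957,  0.03094231,  0.04212944]), 'width': 0.0952752284121662}
0.022
side {'K': array([[467.59099501,   0.        , 319.5605145 ],
       [  0.        , 467.59099501, 238.54257789],
       [  0.        ,   0.        ,   1.        ]]), 'position': array([ 0.10256929, -0.98012779,  0.65143483]), 'attitude': array([[ 0.8845704 , -0.23549056,  0.40259086],
       [-0.4662414 , -0.42348614,  0.77671001],
       [-0.01241622, -0.87475922, -0.48439875]])}
top {'K': array([[583.42808208,   0.        , 318.08917507],
       [  0.        , 583.42808208, 241.40719947],
       [  0.        ,   0.        ,   1.        ]]), 'position': array([ 0.41906865, -0.07155313,  1.57409906]), 'attitude': array([[ 0.01149325, -0.99480317,  0.101166  ],
       [-0.99988418, -0.01244315, -0.00876348],
       [ 0.00997676, -0.10105357, -0.99483096]])}
```

View pics/top0.png

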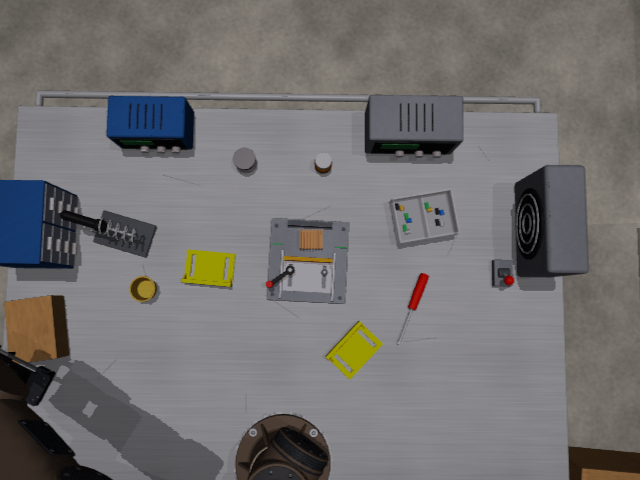

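View pics/side0.png

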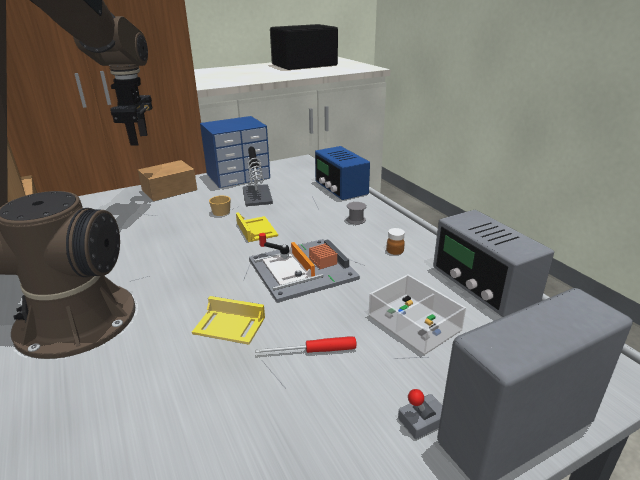

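The orange fence is at top (310,259), with yellow look-alikes at (209,268) and (354,350). The red lever handle is at top (269,284); other red things are the switch knob (508,281) and the screwdriver (418,292). I choose the orange fence and the handle on the grey plate, and will check them in a crop.

```bash
python3 - <<'E'
import cv2
a=cv2.imread("pics/top0.png")[205:315,255:365]
cv2.imwrite("pics/top0c.png",cv2.resize(a,(600,600),interpolation=cv2.INTER_CUBIC))
a=cv2.imread("pics/side0.png")[220:310,240:370]
cv2.imwrite("pics/side0c.png",cv2.resize(a,None,fx=6,fy=6,interpolation=cv2.INTER_CUBIC))
E
```

```text
(no output)
```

View pics/top0c.png

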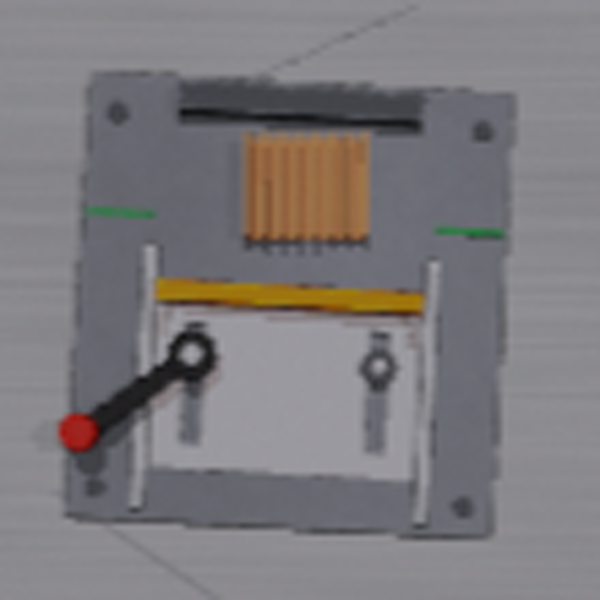

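View pics/side0c.png

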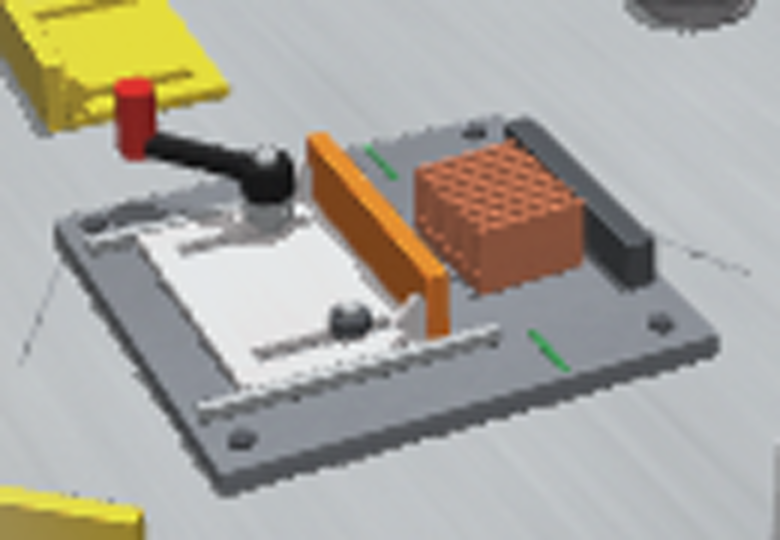

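The crops confirm the choice: the orange rail is on the grey plate with the copper sink and dark stop ahead of it. The lever's red handle is at lower left (crop 78,432), and the green lines are at (120,212) and (470,232).

```bash
cat > h.py <<'E'
import numpy as np, cv2
from plant import monitor, cams, ctrl
def ray(n,uv,z):
    c=cams.get_calibration(n); d=c["attitude"]@np.linalg.solve(c["K"],[uv[0],uv[1],1]); p=c["position"]
    return p+d*(z-p[2])/d[2]
def blob(im,lo,hi,roi,mn=3):
    x0,y0,x1,y1=roi; hsv=cv2.cvtColor(im[y0:y1,x0:x1],cv2.COLOR_BGR2HSV)
    m=cv2.inRange(hsv,lo,hi); n,l,s,c=cv2.connectedComponentsWithStats(m)
    return [(s[i][4],c[i]+[x0,y0],s[i][:4]+[x0,y0,0,0], np.argwhere(l==i)[:,::-1]+[x0,y0]) for i in range(1,n) if s[i][4]>=mn]
def yaw(s): R=s["tool_rot"]; return np.degrees(np.arctan2(R[1,1],R[0,1]))
E
python3 - <<'E'
from h import *
im=cv2.imread("pics/top0.png"); roi=(255,205,365,315)
print("green"); G=blob(im,(45,80,60),(75,255,255),roi)
for b in G: print(b[0],b[1],ray("top",b[1],.012))
print("orange/copper")
for b in blob(im,(5,90,60),(28,255,255),roi): 
    r=cv2.minAreaRect(b[3].astype(np.float32)); print(b[0],b[1],b[2],r,ray("top",b[1],.048))
print("red")
for b in blob(im,(0,150,60),(4,255,255),roi): print(b[0],b[1],ray("top",b[1],.074))
ims=cv2.imread("pics/side0.png"); print("side green")
for b in blob(ims,(45,80,60),(75,255,255),(240,220,370,310)): print(b[0],b[1],ray("side",b[1],.012))
for b in blob(ims,(0,150,60),(4,255,255),(240,220,370,310)): print(b[0],b[1],b[2],ray("side",b[1],.060))
g=sorted([b[1] for b in sorted(G,key=lambda b:-b[0])[:2]],key=lambda c:c[0])
L,R=[ray("top",c,.012) for c in g]; m=(L+R)/2; d=L-R; print("mid",m,"yaw",np.degrees(np.arctan2(d[1],d[0]))-90,np.linalg.norm(d))
# plate outline corners: fixture rel
E
```

```text
green
18 [276.5 243.5] [0.57086758 0.026429   0.012     ]
13 [340.92307692 247.07692308] [ 0.56336161 -0.14690591  0.012     ]
orange/copper
414 [310.45169082 239.08695652] [300 230  22  19] ((310.5, 239.0), (18.0, 21.0), 90.0) [ 0.5801423  -0.06483963  0.048     ]
222 [307.55405405 259.04504505] [283 256  50   7] ((307.49560546875, 259.080810546875), (49.14447021484375, 4.479946136474609), 3.094058036804199) [ 0.52745453 -0.05792079  0.048     ]
red
39 [268.92307692 283.74358974] [0.46096007 0.04001136 0.074     ]
side green
10 [303.  246.5] [0.57332718 0.02741031 0.012     ]
14 [330.92857143 278.        ] [ 0.5653583  -0.14477828  0.012     ]
68 [262.20588235 238.88235294] [259 233   7  13] [0.46209261 0.03952749 0.06      ]
mid [ 0.5671146  -0.06023846  0.012     ] yaw -2.4795463137557334 0.17349734542470588
```

```bash
cat >> h.py <<'E'
YF=-2.5; ex=np.array([np.cos(np.radians(YF)),np.sin(np.radians(YF))]); ey=np.array([-ex[1],ex[0]])
O=np.array([0.533,-0.0582]); BOLT=O-.035*ex+.045*ey
def to(p,s=None):
    s=s or monitor.sense(); return np.round(s["tool_rot"].T@(np.array(p)-s["position"])*1000,1)
E
python3 - <<'E'
from h import *
s=monitor.sense(); print(yaw(s),BOLT)
c,sn=np.cos(np.radians(87.5-90)),np.sin(np.radians(87.5-90))
R=np.array([[-c,-sn,0],[-sn,c,0],[0,0,-1]]); print(R)
print(R.T@(np.array([.494,-.058,.15])-s["position"])*1000)
E
```

```text
64.91830528438064 [ 0.49999618 -0.01171615]
[[-0.99904822  0.04361939  0.        ]
 [ 0.04361939  0.99904822  0.        ]
 [ 0.          0.         -1.        ]]
[-256.14452512 -613.31264073   86.11402607]
```

Call:
send_rows(steps=[{"az":-0.08,"jaw":0},{"az":-0.08,"jaw":0},{"az":-0.08,"jaw":0},{"az":-0.08,"jaw":0},{"az":-0.07,"jaw":0}], newtons=20)

```text
validation failed for argument at $.st...
```

Call:
send_rows(steps=[{"ax":0,"ay":0,"az":-0.08,"x":0,"y":0,"z":0,"jaw":0},{"ax":0,"ay":0,"az":-0.08,"x":0,"y":0,"z":0,"jaw":0},{"ax":0,"ay":0,"az":-0.08,"x":0,"y":0,"z":0,"jaw":0},{"ax":0,"ay":0,"az":-0.08,"x":0,"y":0,"z":0,"jaw":0},{"ax":0,"ay":0,"az":-0.07,"x":0,"y":0,"z":0,"jaw":0}], newtons=20)

```text
t: 0.72
position: [0.2649, 0.566, 0.2363]
tool_rot: [[-0.999, 0.045, -0.0], [0.045, 0.999, -0.001], [0.0, -0.001, -1.0]]
contact_force: [-0.3, 0.4, -0.3]
width: 0.0505
```

Call:
send_rows(steps=[{"ax":0,"ay":0,"az":0,"x":-36,"y":-45,"z":0,"jaw":0},{"ax":0,"ay":0,"az":0,"x":-36,"y":-45,"z":0,"jaw":0},{"ax":0,"ay":0,"az":0,"x":-36,"y":-45,"z":0,"jaw":0},{"ax":0,"ay":0,"az":0,"x":-36,"y":-45,"z":0,"jaw":0},{"ax":0,"ay":0,"az":0,"x":-36,"y":-45,"z":0,"jaw":0}])

```text
t: 1.35
position: [0.4348, 0.3311, 0.2365]
tool_rot: [[-0.999, 0.048, -0.0], [0.048, 0.999, -0.0], [0.0, -0.0, -1.0]]
contact_force: [0.6, 0.3, 0.3]
width: 0.0022
```

Call:
send_rows(steps=[{"ax":0,"ay":0,"az":0,"x":-15,"y":-54,"z":0,"jaw":0},{"ax":0,"ay":0,"az":0,"x":-15,"y":-54,"z":0,"jaw":0},{"ax":0,"ay":0,"az":0,"x":-15,"y":-54,"z":0,"jaw":0},{"ax":0,"ay":0,"az":0,"x":-15,"y":-54,"z":0,"jaw":0},{"ax":0,"ay":0,"az":0,"x":-15,"y":-54,"z":0,"jaw":0}])

```text
t: 1.98
position: [0.4961, 0.0576, 0.2366]
tool_rot: [[-0.999, 0.048, -0.0], [0.048, 0.999, 0.0], [0.0, 0.0, -1.0]]
contact_force: [0.7, -0.1, -0.4]
width: 0.0005
```

Call:
send_rows(steps=[{"ax":0,"ay":0,"az":0,"x":0,"y":-50,"z":10,"jaw":0},{"ax":0,"ay":0,"az":0,"x":0,"y":-40,"z":30,"jaw":0},{"ax":0,"ay":0,"az":0,"x":0,"y":-28,"z":40,"jaw":0},{"ax":0,"ay":0,"az":0,"x":0,"y":0,"z":6,"jaw":0},{"ax":0,"ay":0,"az":0,"x":0,"y":0,"z":0,"jaw":0}])

```text
t: 2.6
position: [0.4905, -0.058, 0.1508]
tool_rot: [[-0.999, 0.048, -0.0], [0.048, 0.999, 0.0], [0.0, 0.0, -1.0]]
contact_force: [1.1, -0.0, -0.2]
width: 0.0005
```

```bash
python3 - <<'E'
from h import *
s=monitor.sense(); print(s["position"],yaw(s),s["contact_force"],s["width"],s["qpos"],to([.494,-.0575,.052]))
cv2.imwrite("pics/s1.png",cv2.resize(cams.get_image("side")[200:320,220:380,::-1],None,fx=5,fy=5,interpolation=2))
E
```

```text
[ 0.49050056 -0.05796311  0.15078874] 87.25294425228972 [ 1.06937999 -0.01299982 -0.17496425] 0.0005135840883305585 [-1.44129992e+01  2.43358184e+01  1.12831519e+02  1.73586261e-02
  4.28637644e+01 -1.01678674e+02] [-3.5  0.6 98.8]
```

View pics/s1.png

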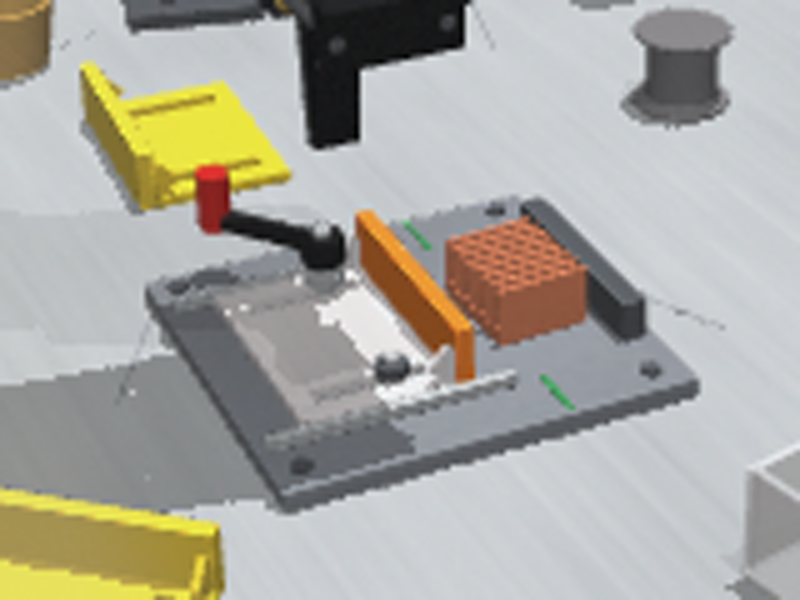

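The closed fingers hang above the foot behind the rail, with the rail's top edge running from (365,215) to (465,325). The way down is clear.

Call:
send_rows(steps=[{"ax":0,"ay":0,"az":0,"x":0,"y":0,"z":40,"jaw":0},{"ax":0,"ay":0,"az":0,"x":0,"y":0,"z":35,"jaw":0},{"ax":0,"ay":0,"az":0,"x":0,"y":0,"z":15,"jaw":0},{"ax":0,"ay":0,"az":0,"x":0,"y":0,"z":9,"jaw":0},{"ax":0,"ay":0,"az":0,"x":0,"y":0,"z":0,"jaw":0}])

```text
t: 3.28
position: [0.4907, -0.0582, 0.0521]
tool_rot: [[-0.999, 0.047, 0.001], [0.047, 0.999, -0.0], [-0.001, -0.0, -1.0]]
contact_force: [0.4, -0.6, -0.5]
width: 0.0004
```

```bash
python3 - <<'E'
from h import *
s=monitor.sense(); print(s["position"],yaw(s),s["contact_force"])
cv2.imwrite("pics/s2.png",cv2.resize(cams.get_image("side")[200:320,220:380,::-1],None,fx=5,fy=5,interpolation=2))
E
```

```text
[ 0.49072209 -0.05821013  0.05206999] 87.28292977474963 [ 0.37664926 -0.59555411 -0.49546725]
```

View pics/s2.png

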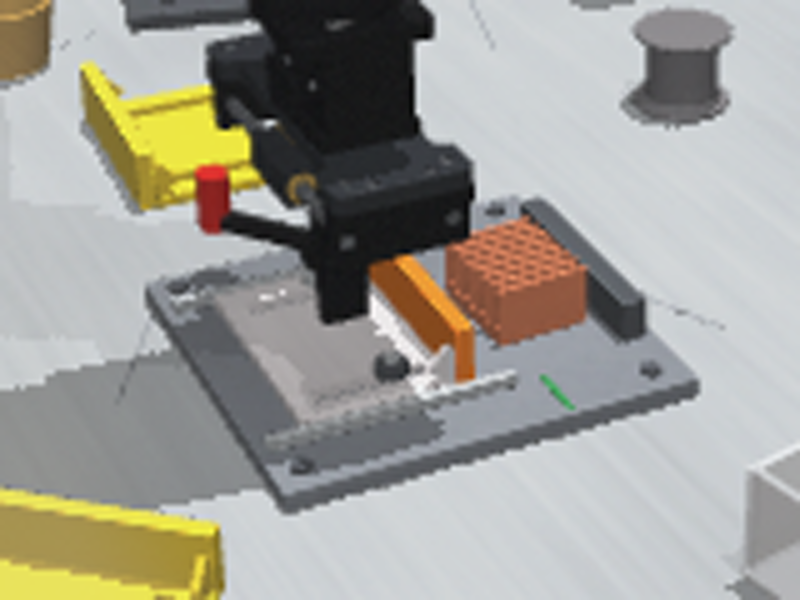

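The fingers are just behind the rail and clear of the hub and bolt. I'll push now.

Call:
send_rows(steps=[{"ax":0,"ay":0,"az":0,"x":-5,"y":0,"z":0,"jaw":0},{"ax":0,"ay":0,"az":0,"x":-5,"y":0,"z":0,"jaw":0},{"ax":0,"ay":0,"az":0,"x":-4,"y":0,"z":0,"jaw":0},{"ax":0,"ay":0,"az":0,"x":-4,"y":0,"z":0,"jaw":0},{"ax":0,"ay":0,"az":0,"x":-4,"y":0,"z":0,"jaw":0}])

```text
t: 3.95
position: [0.5126, -0.0594, 0.0516]
tool_rot: [[-0.999, 0.048, -0.0], [0.048, 0.999, 0.0], [0.0, 0.0, -1.0]]
contact_force: [-0.5, -0.6, -0.1]
width: 0.0002
```

Call:
send_rows(steps=[{"ax":0,"ay":0,"az":0,"x":-3,"y":0,"z":0,"jaw":0},{"ax":0,"ay":0,"az":0,"x":-3,"y":0,"z":0,"jaw":0},{"ax":0,"ay":0,"az":0,"x":-3,"y":0,"z":0,"jaw":0},{"ax":0,"ay":0,"az":0,"x":-3,"y":0,"z":0,"jaw":0},{"ax":0,"ay":0,"az":0,"x":-3,"y":0,"z":0,"jaw":0}])

```text
t: 4.58
position: [0.5275, -0.0602, 0.0516]
tool_rot: [[-0.999, 0.048, -0.0], [0.048, 0.999, 0.0], [0.0, 0.0, -1.0]]
contact_force: [-1.9, 0.4, -0.8]
width: 0.0005
```

Call:
send_rows(steps=[{"ax":0,"ay":0,"az":0,"x":-2,"y":0,"z":0,"jaw":0},{"ax":0,"ay":0,"az":0,"x":-2,"y":0,"z":0,"jaw":0},{"ax":0,"ay":0,"az":0,"x":-2,"y":0,"z":0,"jaw":0},{"ax":0,"ay":0,"az":0,"x":-1,"y":0,"z":0,"jaw":0},{"ax":0,"ay":0,"az":0,"x":0,"y":0,"z":0,"jaw":0}])

```text
t: 5.2
position: [0.5345, -0.0605, 0.0517]
tool_rot: [[-0.999, 0.048, 0.0], [0.048, 0.999, 0.0], [-0.0, 0.0, -1.0]]
contact_force: [-0.9, 0.9, -0.2]
width: 0.0006
```

```bash
python3 - <<'E'
from h import *
s=monitor.sense(); print(s["position"],yaw(s),s["contact_force"],s["moment"])
cv2.imwrite("pics/s3.png",cv2.resize(cams.get_image("side")[200:320,220:380,::-1],None,fx=5,fy=5,interpolation=2))
E
```

```text
[ 0.53450974 -0.06052998  0.05168201] 87.26040652532929 [-0.86822684  0.94664059 -0.22632924] [ 0.06667483  0.05836517 -0.03840613]
```

View pics/s3.png

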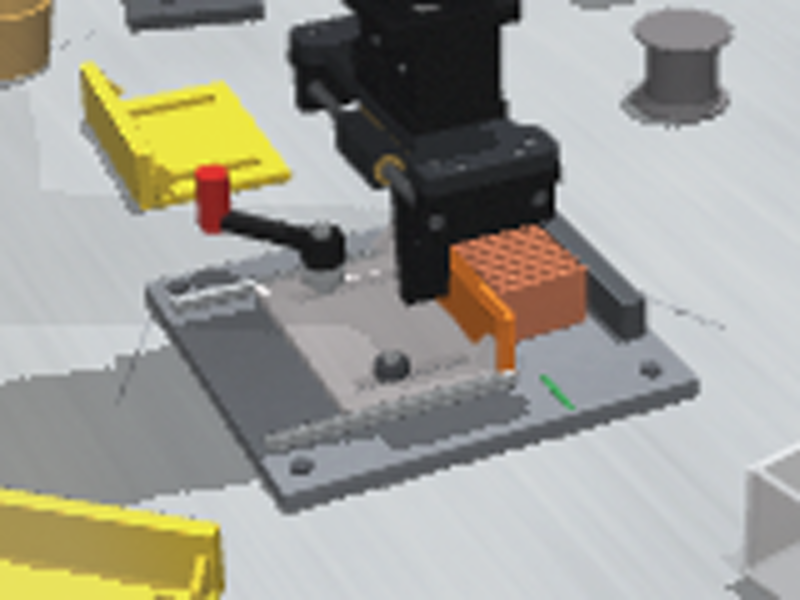

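The fence is sliding at about 2 N and has nearly reached the heat sink; the green line at (555,390) is about 10 mm ahead of the face.

Call:
send_rows(steps=[{"ax":0,"ay":0,"az":0,"x":-2,"y":0,"z":0,"jaw":0},{"ax":0,"ay":0,"az":0,"x":-1.5,"y":0,"z":0,"jaw":0},{"ax":0,"ay":0,"az":0,"x":-1.5,"y":0,"z":0,"jaw":0},{"ax":0,"ay":0,"az":0,"x":-1,"y":0,"z":0,"jaw":0},{"ax":0,"ay":0,"az":0,"x":-1,"y":0,"z":0,"jaw":0}])

```text
t: 5.88
position: [0.5413, -0.0608, 0.0516]
tool_rot: [[-0.999, 0.048, -0.0], [0.048, 0.999, 0.0], [0.0, 0.0, -1.0]]
contact_force: [-2.3, 2.6, 1.7]
width: 0.0005
```

Call:
send_rows(steps=[{"ax":0,"ay":0,"az":0,"x":-0.5,"y":0,"z":0,"jaw":0},{"ax":0,"ay":0,"az":0,"x":-0.5,"y":0,"z":0,"jaw":0},{"ax":0,"ay":0,"az":0,"x":-0.5,"y":0,"z":0,"jaw":0},{"ax":0,"ay":0,"az":0,"x":-0.5,"y":0,"z":0,"jaw":0},{"ax":0,"ay":0,"az":0,"x":-0.5,"y":0,"z":0,"jaw":0}])

```text
t: 6.5
position: [0.5439, -0.061, 0.0516]
tool_rot: [[-0.999, 0.048, 0.0], [0.048, 0.999, 0.0], [-0.0, 0.0, -1.0]]
contact_force: [-4.1, 0.1, 1.1]
width: 0.0003
```

```bash
python3 - <<'E'
from h import *
s=monitor.sense(); print(s["position"],yaw(s),s["contact_force"],s["moment"])
cv2.imwrite("pics/s4.png",cv2.resize(cams.get_image("side")[220:310,260:370,::-1],None,fx=6,fy=6,interpolation=2))
cv2.imwrite("pics/t4.png",cv2.resize(cams.get_image("top")[205:315,255:365,::-1],(600,600),interpolation=2))
E
```

```text
[ 0.54386745 -0.06095472  0.05162636] 87.25920101136194 [-4.09356596  0.1486543   1.10887616] [0.06881371 0.56992619 0.0120911 ]
```

View pics/s4.png

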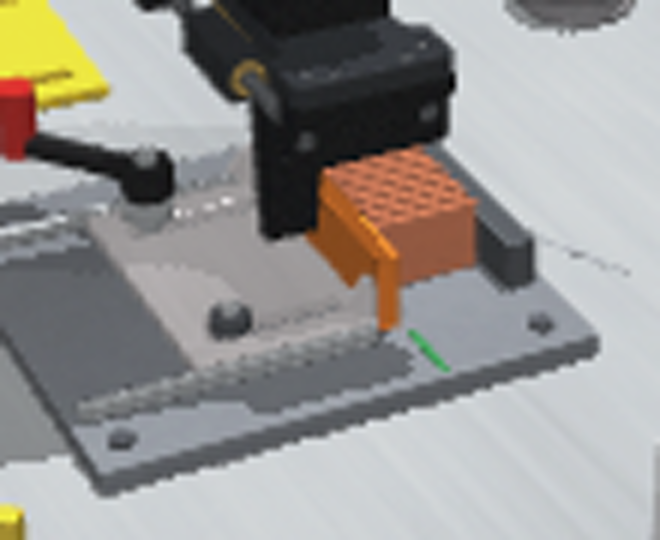

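View pics/t4.png

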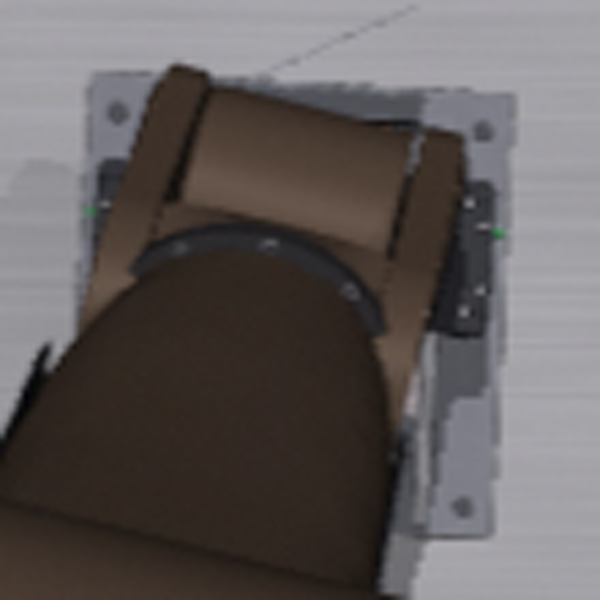

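The fence face is touching the sink, and in the side view it is 2-4 mm short of the green line (430,350). The arm hides the top view. I'll creep on.

Call:
send_rows(steps=[{"ax":0,"ay":0,"az":0,"x":-0.3,"y":0,"z":0,"jaw":0},{"ax":0,"ay":0,"az":0,"x":-0.3,"y":0,"z":0,"jaw":0},{"ax":0,"ay":0,"az":0,"x":-0.3,"y":0,"z":0,"jaw":0},{"ax":0,"ay":0,"az":0,"x":-0.3,"y":0,"z":0,"jaw":0},{"ax":0,"ay":0,"az":0,"x":-0.3,"y":0,"z":0,"jaw":0}])

```text
t: 7.22
position: [0.5453, -0.061, 0.0516]
tool_rot: [[-0.999, 0.048, 0.0], [0.048, 0.999, 0.0], [-0.0, 0.0, -1.0]]
contact_force: [-3.8, 0.3, 1.5]
width: 0.0005
```

Call:
send_rows(steps=[{"ax":0,"ay":0,"az":0,"x":-0.2,"y":0,"z":0,"jaw":0},{"ax":0,"ay":0,"az":0,"x":-0.2,"y":0,"z":0,"jaw":0},{"ax":0,"ay":0,"az":0,"x":-0.2,"y":0,"z":0,"jaw":0},{"ax":0,"ay":0,"az":0,"x":-0.2,"y":0,"z":0,"jaw":0},{"ax":0,"ay":0,"az":0,"x":-0.2,"y":0,"z":0,"jaw":0}])

```text
t: 7.85
position: [0.5462, -0.061, 0.0516]
tool_rot: [[-0.999, 0.048, -0.0], [0.048, 0.999, 0.0], [0.0, 0.0, -1.0]]
contact_force: [-3.9, -0.8, 2.2]
width: 0.0003
```

Call:
send_rows(steps=[{"ax":0,"ay":0,"az":0,"x":-0.2,"y":0,"z":0,"jaw":0},{"ax":0,"ay":0,"az":0,"x":-0.2,"y":0,"z":0,"jaw":0},{"ax":0,"ay":0,"az":0,"x":-0.2,"y":0,"z":0,"jaw":0},{"ax":0,"ay":0,"az":0,"x":-0.2,"y":0,"z":0,"jaw":0},{"ax":0,"ay":0,"az":0,"x":0,"y":0,"z":0,"jaw":0}])

```text
t: 8.48
position: [0.5462, -0.061, 0.0516]
tool_rot: [[-0.999, 0.048, -0.002], [0.048, 0.999, 0.0], [0.002, 0.0, -1.0]]
contact_force: [-7.6, -0.8, 4.1]
width: 0.0004
```

Call:
send_rows(steps=[{"ax":0,"ay":0,"az":0,"x":-0.2,"y":0,"z":0,"jaw":0},{"ax":0,"ay":0,"az":0,"x":-0.2,"y":0,"z":0,"jaw":0},{"ax":0,"ay":0,"az":0,"x":-0.2,"y":0,"z":0,"jaw":0},{"ax":0,"ay":0,"az":0,"x":0,"y":0,"z":0,"jaw":0},{"ax":0,"ay":0,"az":0,"x":0,"y":0,"z":0,"jaw":0}])

```text
t: 9.1
position: [0.5463, -0.061, 0.0515]
tool_rot: [[-0.999, 0.048, -0.003], [0.048, 0.999, 0.001], [0.003, 0.0, -1.0]]
contact_force: [-9.6, -0.6, 5.5]
width: 0.0002
```

Call:
send_rows(steps=[{"ax":0,"ay":0,"az":0,"x":-0.2,"y":0,"z":0,"jaw":0},{"ax":0,"ay":0,"az":0,"x":-0.2,"y":0,"z":0,"jaw":0},{"ax":0,"ay":0,"az":0,"x":-0.2,"y":0,"z":0,"jaw":0},{"ax":0,"ay":0,"az":0,"x":0,"y":0,"z":0,"jaw":0},{"ax":0,"ay":0,"az":0,"x":0,"y":0,"z":0,"jaw":0}])

```text
t: 9.72
position: [0.5463, -0.061, 0.0514]
tool_rot: [[-0.999, 0.048, -0.005], [0.048, 0.999, 0.001], [0.005, 0.001, -1.0]]
contact_force: [-12.0, -1.1, 7.0]
width: 0.0009
```

```bash
python3 - <<'E'
from h import *
s=monitor.sense(); print(s["position"],yaw(s),s["contact_force"],s["moment"])
cv2.imwrite("pics/s5.png",cv2.resize(cams.get_image("side")[220:310,260:370,::-1],None,fx=6,fy=6,interpolation=2))
E
```

```text
[ 0.54632137 -0.06095351  0.05143368] 87.269221836517 [-12.0345808   -1.13185458   7.03690947] [-0.15320681  2.15601146  0.01535778]
```

View pics/s5.png

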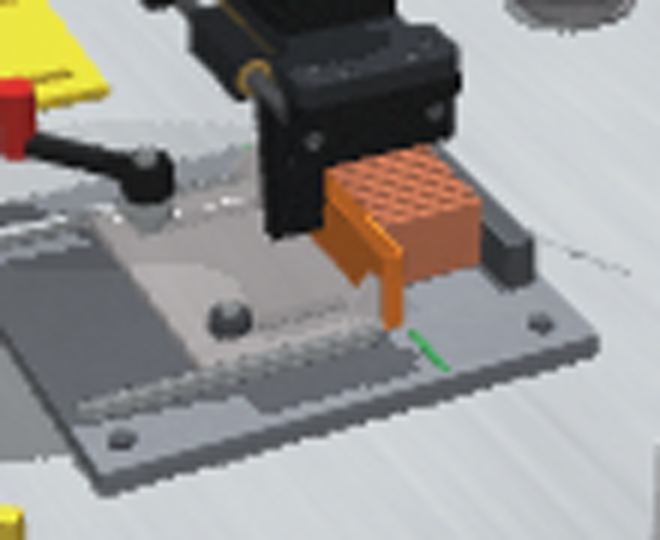

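The extension of the green line, from (446,368) through (412,332), now meets the rail's front lower corner at about (402,324). The sink's far side is on the stop. With 12 N of push and no travel it is seated, so I'll back off and look.

Call:
send_rows(steps=[{"ax":0,"ay":0,"az":0,"x":2,"y":0,"z":0,"jaw":0},{"ax":0,"ay":0,"az":0,"x":8,"y":0,"z":0,"jaw":0},{"ax":0,"ay":0,"az":0,"x":10,"y":0,"z":0,"jaw":0},{"ax":0,"ay":0,"az":0,"x":0,"y":0,"z":-40,"jaw":0},{"ax":0,"ay":0,"az":0,"x":0,"y":0,"z":-40,"jaw":0}])

```text
t: 10.4
position: [0.5278, -0.0602, 0.1324]
tool_rot: [[-0.999, 0.048, -0.0], [0.048, 0.999, 0.0], [0.001, 0.0, -1.0]]
contact_force: [0.3, 0.1, 0.6]
width: 0.0003
```

Call:
send_rows(steps=[{"ax":0,"ay":0,"az":-0.15,"x":0,"y":0,"z":0,"jaw":0},{"ax":0,"ay":0,"az":-0.15,"x":0,"y":0,"z":0,"jaw":0},{"ax":0,"ay":0,"az":-0.15,"x":0,"y":0,"z":0,"jaw":0},{"ax":0,"ay":0,"az":-0.15,"x":0,"y":0,"z":0,"jaw":0},{"ax":0,"ay":0,"az":-0.1,"x":0,"y":0,"z":0,"jaw":0}])

```text
t: 11.02
position: [0.528, -0.0602, 0.1317]
tool_rot: [[-0.792, -0.61, 0.001], [-0.61, 0.792, -0.0], [-0.0, -0.0, -1.0]]
contact_force: [-0.3, -1.1, -0.7]
width: 0.0004
```

```bash
python3 - <<'E'
from h import *
s=monitor.sense(); print(s["position"],yaw(s),s["contact_force"],s["qpos"])
im=cams.get_image("side")[:,:,::-1].copy(); cv2.imwrite("pics/s6f.png",im)
cv2.imwrite("pics/s6.png",cv2.resize(im[220:310,240:370],None,fx=6,fy=6,interpolation=2))
th=np.radians(129.3-2.5); er=np.array([np.cos(th),np.sin(th)]); t=np.array([er[1],-er[0]])
H=BOLT+.065*er; P=H-t*(.009+.010+.008); print("handle",H,"pre",P, to([*P,.13]), to([*P,.070]))
E
```

```text
[ 0.52801484 -0.06022433  0.13166317] 127.59422932194812 [-0.26041159 -1.05518823 -0.70878611] [-1.36334712e+01  2.84733642e+01  1.08759961e+02  1.04401558e-02
  4.27342191e+01 -1.41235372e+02]
handle [0.46105965 0.04033139] pre [0.4394399  0.02415775] [ 18.2 121.    1.6] [ 18.2 121.   61.6]
```

View pics/s6.png

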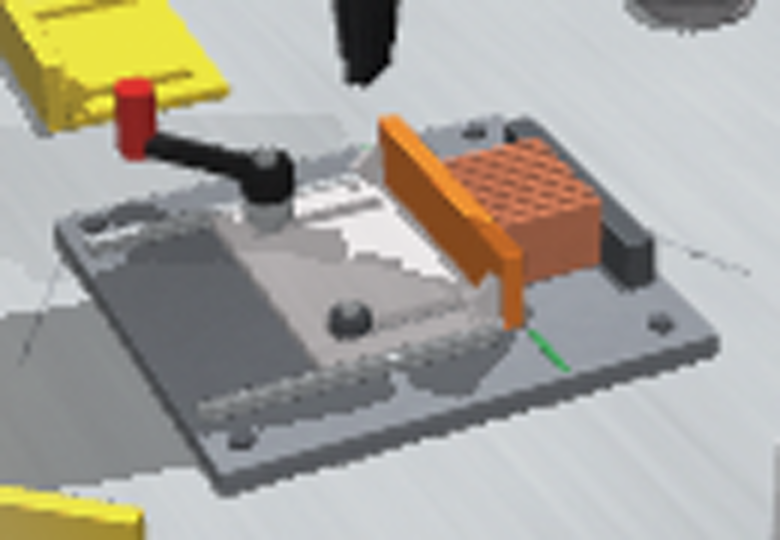

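The fence end now meets the green line at (530,335) squarely, and the sink is against the stop. I'll go round to the back of the lever handle.

Call:
send_rows(steps=[{"ax":0,"ay":0,"az":0,"x":5,"y":40,"z":0,"jaw":0},{"ax":0,"ay":0,"az":0,"x":8,"y":45,"z":0,"jaw":0},{"ax":0,"ay":0,"az":0,"x":5,"y":36,"z":0,"jaw":0},{"ax":0,"ay":0,"az":0,"x":0,"y":0,"z":0,"jaw":0},{"ax":0,"ay":0,"az":0,"x":0,"y":0,"z":0,"jaw":0}])

```text
t: 11.7
position: [0.4413, 0.0248, 0.1319]
tool_rot: [[-0.795, -0.606, 0.001], [-0.606, 0.795, -0.0], [-0.001, -0.001, -1.0]]
contact_force: [0.4, -0.2, 0.1]
width: 0.0004
```

Call:
send_rows(steps=[{"ax":0,"ay":0,"az":0,"x":0,"y":0,"z":15,"jaw":0},{"ax":0,"ay":0,"az":0,"x":0,"y":0,"z":20,"jaw":0},{"ax":0,"ay":0,"az":0,"x":0,"y":0,"z":15,"jaw":0},{"ax":0,"ay":0,"az":0,"x":0,"y":0,"z":10,"jaw":0},{"ax":0,"ay":0,"az":0,"x":0,"y":0,"z":0,"jaw":0}])

```text
t: 12.32
position: [0.4408, 0.0246, 0.0711]
tool_rot: [[-0.795, -0.606, -0.001], [-0.606, 0.795, 0.0], [0.001, 0.001, -1.0]]
contact_force: [0.3, -0.4, 0.7]
width: 0.0006
```

```bash
cat >> h.py <<'E'
def lev():
    s=monitor.sense(); p=s["position"][:2]-BOLT; r=np.hypot(*p); a=np.degrees(np.arctan2(p[1],p[0]))
    R=s["tool_rot"]; f=R.T@s["contact_force"]
    print("t",s["t"],"tcp",s["position"].round(4),"yaw",yaw(s).round(2),"r",r.round(4),"ang",a.round(2),"F tool",f.round(2),"M",s["moment"].round(2))
    return s
E
python3 - <<'E'
from h import *
lev()
im=cams.get_image("side")[:,:,::-1].copy()
cv2.imwrite("pics/s7.png",cv2.resize(im[200:310,220:370],None,fx=5,fy=5,interpolation=2))
E
```

```text
t 12.325 tcp [0.4408 0.0246 0.0711] yaw 127.32 r 0.0695 ang 148.45 F tool [ 0.04 -0.5  -0.74] M [ 0.1   0.04 -0.01]
```

View pics/s7.png

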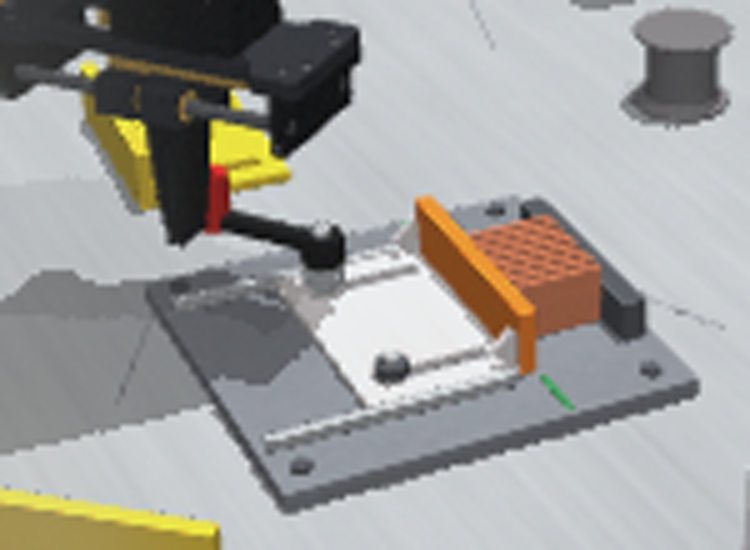

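The fingers stand beside and behind the red handle (218,200), clear of the lever arm. I'll approach and then swing in arcs about the bolt.

Call:
send_rows(steps=[{"ax":0,"ay":0,"az":0,"x":-2,"y":0,"z":0,"jaw":0},{"ax":0,"ay":0,"az":0,"x":-2,"y":0,"z":0,"jaw":0},{"ax":0,"ay":0,"az":0,"x":-1,"y":0,"z":0,"jaw":0},{"ax":0,"ay":0,"az":0,"x":-1,"y":0,"z":0,"jaw":0},{"ax":0,"ay":0,"az":0,"x":-1,"y":0,"z":0,"jaw":0}])

```text
t: 13.0
position: [0.4459, 0.0292, 0.0717]
tool_rot: [[-0.795, -0.607, -0.001], [-0.607, 0.795, -0.0], [0.001, 0.0, -1.0]]
contact_force: [-2.6, -3.8, 3.3]
width: 0.0007
```

```bash
python3 -c "
from h import *
lev()"
```

```text
t 13.0 tcp [0.4459 0.0292 0.0717] yaw 127.37 r 0.0679 ang 142.92 F tool [ 4.35 -1.41 -3.33] M [-0.54  0.58 -0.02]
```

Call:
send_rows(steps=[{"ax":0,"ay":0,"az":0.02,"x":-1.3,"y":0.36,"z":0,"jaw":0},{"ax":0,"ay":0,"az":0.02,"x":-1.3,"y":0.36,"z":0,"jaw":0},{"ax":0,"ay":0,"az":0.02,"x":-1.3,"y":0.36,"z":0,"jaw":0},{"ax":0,"ay":0,"az":0.02,"x":-1.3,"y":0.36,"z":0,"jaw":0},{"ax":0,"ay":0,"az":0.02,"x":-1.3,"y":0.36,"z":0,"jaw":0}])

```text
t: 13.62
position: [0.4505, 0.0346, 0.0716]
tool_rot: [[-0.852, -0.523, -0.0], [-0.523, 0.852, 0.0], [0.0, 0.0, -1.0]]
contact_force: [-3.5, -2.7, 4.1]
width: 0.0005
```

```bash
python3 -c "
from h import *
lev()"
```

```text
t 13.625 tcp [0.4505 0.0346 0.0716] yaw 121.56 r 0.0678 ang 136.94 F tool [ 4.38 -0.51 -4.06] M [-0.46  0.55  0.01]
```

Call:
send_rows(steps=[{"ax":0,"ay":0,"az":0.02,"x":-1.3,"y":0.36,"z":-0.5,"jaw":0},{"ax":0,"ay":0,"az":0.02,"x":-1.3,"y":0.36,"z":-0.5,"jaw":0},{"ax":0,"ay":0,"az":0.02,"x":-1.3,"y":0.36,"z":0,"jaw":0},{"ax":0,"ay":0,"az":0.02,"x":-1.3,"y":0.36,"z":0,"jaw":0},{"ax":0,"ay":0,"az":0.02,"x":-1.3,"y":0.36,"z":0,"jaw":0}])

```text
t: 14.25
position: [0.4551, 0.0393, 0.0725]
tool_rot: [[-0.9, -0.436, -0.001], [-0.436, 0.9, 0.0], [0.0, 0.0, -1.0]]
contact_force: [-4.0, -2.8, -4.3]
width: 0.0004
```

```bash
python3 -c "
from h import *
lev()"
```

```text
t 14.25 tcp [0.4551 0.0393 0.0725] yaw 115.83 r 0.068 ang 131.34 F tool [ 4.87 -0.79  4.33] M [-0.38  0.76 -0.04]
```

Call:
send_rows(steps=[{"ax":0,"ay":0,"az":0.02,"x":-1.3,"y":0.36,"z":0.5,"jaw":0},{"ax":0,"ay":0,"az":0.02,"x":-1.3,"y":0.36,"z":0,"jaw":0},{"ax":0,"ay":0,"az":0.02,"x":-1.3,"y":0.36,"z":0,"jaw":0},{"ax":0,"ay":0,"az":0.02,"x":-1.3,"y":0.36,"z":0,"jaw":0},{"ax":0,"ay":0,"az":0.02,"x":-1.3,"y":0.36,"z":0,"jaw":0}])

```text
t: 14.88
position: [0.4605, 0.0436, 0.0722]
tool_rot: [[-0.939, -0.344, 0.0], [-0.344, 0.939, 0.0], [-0.0, 0.0, -1.0]]
contact_force: [-5.5, -0.1, 3.8]
width: 0.0003
```

```bash
python3 -c "
from h import *
lev()"
```

```text
t 14.875 tcp [0.4605 0.0436 0.0722] yaw 110.1 r 0.0679 ang 125.51 F tool [ 5.25  1.78 -3.82] M [-0.07  0.88 -0.04]
```

Call:
send_rows(steps=[{"ax":0,"ay":0,"az":0.02,"x":-1.3,"y":0.36,"z":-0.2,"jaw":0},{"ax":0,"ay":0,"az":0.02,"x":-1.3,"y":0.36,"z":0,"jaw":0},{"ax":0,"ay":0,"az":0.02,"x":-1.3,"y":0.36,"z":0,"jaw":0},{"ax":0,"ay":0,"az":0.02,"x":-1.3,"y":0.36,"z":0,"jaw":0},{"ax":0,"ay":0,"az":0.02,"x":-1.3,"y":0.36,"z":0,"jaw":0}])

```text
t: 15.5
position: [0.4662, 0.0472, 0.0723]
tool_rot: [[-0.969, -0.248, 0.0], [-0.248, 0.969, 0.0], [-0.0, 0.0, -1.0]]
contact_force: [-4.1, -1.2, 1.5]
width: 0.0006
```

```bash
python3 -c "
from h import *
lev()"
```

```text
t 15.5 tcp [0.4662 0.0472 0.0723] yaw 104.37 r 0.0679 ang 119.85 F tool [ 4.28 -0.15 -1.48] M [-0.26  0.8  -0.01]
```

Call:
send_rows(steps=[{"ax":0,"ay":0,"az":0.02,"x":-1.3,"y":0.36,"z":0,"jaw":0},{"ax":0,"ay":0,"az":0.02,"x":-1.3,"y":0.36,"z":0,"jaw":0},{"ax":0,"ay":0,"az":0.02,"x":-1.3,"y":0.36,"z":0,"jaw":0},{"ax":0,"ay":0,"az":0.02,"x":-1.3,"y":0.36,"z":0,"jaw":0},{"ax":0,"ay":0,"az":0.02,"x":-1.3,"y":0.36,"z":0,"jaw":0}])

```text
t: 16.12
position: [0.4722, 0.0503, 0.0723]
tool_rot: [[-0.989, -0.15, 0.0], [-0.15, 0.989, 0.0], [-0.0, 0.0, -1.0]]
contact_force: [-4.3, -2.5, 0.6]
width: 0.0005
```

```bash
python3 -c "
from h import *
lev()"
```

```text
t 16.125 tcp [0.4722 0.0503 0.0723] yaw 98.64 r 0.068 ang 114.17 F tool [ 4.62 -1.8  -0.61] M [-0.4   0.76 -0.04]
```

Call:
send_rows(steps=[{"ax":0,"ay":0,"az":0.02,"x":-1.3,"y":0.36,"z":0,"jaw":0},{"ax":0,"ay":0,"az":0.02,"x":-1.3,"y":0.36,"z":0,"jaw":0},{"ax":0,"ay":0,"az":0.02,"x":-1.3,"y":0.36,"z":0,"jaw":0},{"ax":0,"ay":0,"az":0.02,"x":-1.3,"y":0.36,"z":0,"jaw":0},{"ax":0,"ay":0,"az":0.02,"x":-1.3,"y":0.36,"z":0,"jaw":0}])

```text
t: 16.75
position: [0.4784, 0.0528, 0.0723]
tool_rot: [[-0.999, -0.051, 0.0], [-0.051, 0.999, 0.0], [-0.0, 0.0, -1.0]]
contact_force: [-4.3, -2.3, 0.1]
width: 0.0005
```

```bash
python3 -c "
from h import *
lev()"
```

```text
t 16.75 tcp [0.4784 0.0528 0.0723] yaw 92.91 r 0.068 ang 108.47 F tool [ 4.43 -2.07 -0.08] M [-0.53  0.71 -0.02]
```

Call:
send_rows(steps=[{"ax":0,"ay":0,"az":0.02,"x":-1.3,"y":0.36,"z":0,"jaw":0},{"ax":0,"ay":0,"az":0.02,"x":-1.3,"y":0.36,"z":0,"jaw":0},{"ax":0,"ay":0,"az":0.02,"x":-1.3,"y":0.36,"z":0,"jaw":0},{"ax":0,"ay":0,"az":0.02,"x":-1.3,"y":0.36,"z":0,"jaw":0},{"ax":0,"ay":0,"az":0.02,"x":-1.3,"y":0.36,"z":0,"jaw":0}])

```text
t: 17.38
position: [0.4848, 0.0546, 0.0723]
tool_rot: [[-0.999, 0.049, -0.0], [0.049, 0.999, 0.0], [0.0, -0.0, -1.0]]
contact_force: [-4.3, -3.2, 0.5]
width: 0.0005
```

```bash
python3 -c "
from h import *
lev()"
```

```text
t 17.375 tcp [0.4848 0.0546 0.0723] yaw 87.18 r 0.0681 ang 102.9 F tool [ 4.15 -3.37 -0.49] M [-0.57  0.81 -0.06]
```

Call:
send_rows(steps=[{"ax":0,"ay":0,"az":0.02,"x":-1.3,"y":0.3,"z":0,"jaw":0},{"ax":0,"ay":0,"az":0.02,"x":-1.3,"y":0.3,"z":0,"jaw":0},{"ax":0,"ay":0,"az":0.02,"x":-1.3,"y":0.3,"z":0,"jaw":0},{"ax":0,"ay":0,"az":0.02,"x":-1.3,"y":0.3,"z":0,"jaw":0},{"ax":0,"ay":0,"az":0.02,"x":-1.3,"y":0.3,"z":0,"jaw":0}])

```text
t: 18.0
position: [0.4914, 0.0558, 0.0723]
tool_rot: [[-0.989, 0.149, -0.0], [0.149, 0.989, 0.0], [0.0, 0.0, -1.0]]
contact_force: [-4.8, -0.4, 1.2]
width: 0.0005
```

```bash
python3 -c "
from h import *
lev()"
```

```text
t 18.0 tcp [0.4914 0.0558 0.0723] yaw 81.45 r 0.068 ang 97.25 F tool [ 4.67 -1.13 -1.18] M [-0.12  0.77 -0.03]
```

Call:
send_rows(steps=[{"ax":0,"ay":0,"az":0.02,"x":-1.3,"y":0.33,"z":0,"jaw":0},{"ax":0,"ay":0,"az":0.02,"x":-1.3,"y":0.33,"z":0,"jaw":0},{"ax":0,"ay":0,"az":0.02,"x":-1.3,"y":0.33,"z":0,"jaw":0},{"ax":0,"ay":0,"az":0.02,"x":-1.3,"y":0.33,"z":0,"jaw":0},{"ax":0,"ay":0,"az":0.02,"x":-1.3,"y":0.33,"z":0,"jaw":0}])

```text
t: 18.62
position: [0.4977, 0.0563, 0.0724]
tool_rot: [[-0.969, 0.247, -0.001], [0.247, 0.969, 0.0], [0.001, 0.0, -1.0]]
contact_force: [-6.4, 2.2, 3.7]
width: 0.0003
```

```bash
python3 -c "
from h import *
lev()"
```

```text
t 18.625 tcp [0.4977 0.0563 0.0724] yaw 75.72 r 0.068 ang 91.91 F tool [ 6.75  0.56 -3.68] M [ 0.33  1.26 -0.04]
```

It has bitten: the tangential force went from 4.5 to 6.75 N. I'll take smaller steps now.

Call:
send_rows(steps=[{"ax":0,"ay":0,"az":0.008,"x":-0.52,"y":0.1,"z":0,"jaw":0},{"ax":0,"ay":0,"az":0.008,"x":-0.52,"y":0.1,"z":0,"jaw":0},{"ax":0,"ay":0,"az":0.008,"x":-0.52,"y":0.1,"z":0,"jaw":0},{"ax":0,"ay":0,"az":0.008,"x":-0.52,"y":0.1,"z":0,"jaw":0},{"ax":0,"ay":0,"az":0.008,"x":-0.52,"y":0.1,"z":0,"jaw":0}])

```text
t: 19.25
position: [0.5001, 0.0563, 0.0724]
tool_rot: [[-0.959, 0.285, -0.001], [0.285, 0.959, 0.001], [0.001, 0.0, -1.0]]
contact_force: [-6.9, 4.5, 4.4]
width: 0.0002
```

```bash
python3 -c "
from h import *
lev()"
```

```text
t 19.25 tcp [0.5001 0.0563 0.0724] yaw 73.46 r 0.068 ang 89.92 F tool [ 7.94  2.32 -4.35] M [0.76 1.32 0.03]
```

Call:
send_rows(steps=[{"ax":0,"ay":0,"az":0.005,"x":-0.33,"y":0.1,"z":0,"jaw":0},{"ax":0,"ay":0,"az":0.005,"x":-0.33,"y":0.1,"z":0,"jaw":0},{"ax":0,"ay":0,"az":0.005,"x":-0.33,"y":0.1,"z":0,"jaw":0},{"ax":0,"ay":0,"az":0.005,"x":-0.33,"y":0.1,"z":0,"jaw":0},{"ax":0,"ay":0,"az":0.005,"x":-0.33,"y":0.1,"z":0,"jaw":0}])

```text
t: 19.88
position: [0.5017, 0.0563, 0.0723]
tool_rot: [[-0.951, 0.308, -0.002], [0.308, 0.951, 0.001], [0.002, -0.0, -1.0]]
contact_force: [-8.9, 4.6, 4.8]
width: 0.0008
```

```bash
python3 -c "
from h import *
lev()"
```

```text
t 19.875 tcp [0.5017 0.0563 0.0723] yaw 72.03 r 0.0681 ang 88.59 F tool [ 9.93  1.64 -4.8 ] M [ 0.72  1.43 -0.01]
```

```bash
python3 -c "
from h import *
for i in range(6):
    cams.get_image('side'); lev()"
```

```text
t 19.925 tcp [0.5017 0.0563 0.0723] yaw 72.02 r 0.0681 ang 88.58 F tool [ 8.79  1.66 -5.43] M [0.78 1.46 0.01]
t 19.975 tcp [0.5017 0.0563 0.0723] yaw 72.03 r 0.0681 ang 88.58 F tool [ 8.72  1.33 -5.28] M [ 0.64  1.4  -0.01]
t 20.025 tcp [0.5017 0.0563 0.0724] yaw 72.04 r 0.0681 ang 88.57 F tool [ 9.52  0.77 -5.05] M [ 0.73  1.41 -0.02]
t 20.075 tcp [0.5017 0.0563 0.0723] yaw 72.04 r 0.068 ang 88.58 F tool [ 8.4   0.83 -4.03] M [0.74 1.43 0.01]
t 20.125 tcp [0.5017 0.0563 0.0723] yaw 72.04 r 0.068 ang 88.58 F tool [ 9.49  1.49 -5.61] M [ 0.7   1.47 -0.01]
t 20.175 tcp [0.5017 0.0563 0.0724] yaw 72.04 r 0.068 ang 88.58 F tool [ 9.05  1.51 -4.41] M [ 0.7   1.38 -0.02]
```

The held force averages 9.0 N, so it is firmly tight. I'll back away and check.

Call:
send_rows(steps=[{"ax":0,"ay":0,"az":0,"x":3,"y":0,"z":0,"jaw":0},{"ax":0,"ay":0,"az":0,"x":12,"y":0,"z":0,"jaw":0},{"ax":0,"ay":0,"az":0,"x":5,"y":0,"z":-30,"jaw":0},{"ax":0,"ay":0,"az":0,"x":0,"y":0,"z":-50,"jaw":0},{"ax":0,"ay":0,"az":0,"x":0,"y":0,"z":-50,"jaw":0}])

```text
t: 20.8
position: [0.483, 0.0622, 0.2038]
tool_rot: [[-0.951, 0.308, 0.001], [0.308, 0.951, 0.0], [-0.0, 0.0, -1.0]]
contact_force: [-0.2, 1.1, 0.3]
width: 0.0005
```

Call:
send_rows(steps=[{"ax":0,"ay":0,"az":0,"x":0,"y":50,"z":0,"jaw":0},{"ax":0,"ay":0,"az":0,"x":0,"y":55,"z":0,"jaw":0},{"ax":0,"ay":0,"az":0,"x":0,"y":55,"z":0,"jaw":0},{"ax":0,"ay":0,"az":0,"x":20,"y":50,"z":0,"jaw":0},{"ax":0,"ay":0,"az":0,"x":20,"y":50,"z":0,"jaw":0}])

```text
t: 21.42
position: [0.525, 0.3236, 0.2022]
tool_rot: [[-0.951, 0.308, 0.001], [0.308, 0.951, 0.0], [-0.001, 0.001, -1.0]]
contact_force: [0.5, -0.2, -0.1]
width: 0.0005
```

```bash
python3 - <<'E'
from h import *
print(monitor.sense()["position"])
t=cams.get_image("top")[:,:,::-1].copy(); s=cams.get_image("side")[:,:,::-1].copy()
cv2.imwrite("pics/t9f.png",t);cv2.imwrite("pics/s9f.png",s)
cv2.imwrite("pics/t9.png",cv2.resize(t[205:315,255:365],(600,600),interpolation=2))
cv2.imwrite("pics/s9.png",cv2.resize(s[220:310,240:370],None,fx=6,fy=6,interpolation=2))
roi=(255,205,365,315)
L=ray("top",(276.5,243.5),.012);R=ray("top",(340.9,247.1),.012)
for b in blob(t,(5,90,60),(28,255,255),roi,20): print(b[0],b[1],cv2.minAreaRect(b[3].astype(np.float32)),ray("top",b[1],.046))
for b in blob(t,(0,150,60),(4,255,255),roi):
    h=ray("top",b[1],.074); d=h[:2]-BOLT; print("handle",h,np.degrees(np.arctan2(d[1],d[0]))-YF)
E
```

```text
[0.52498664 0.32355309 0.20223769]
641 [310.16380655 239.07332293] ((308.5, 237.5), (23.0, 49.0), 90.0) [ 0.58037998 -0.06407235  0.046     ]
handle [0.51925965 0.04890396 0.074     ] 74.87112439205353
```

View pics/t9.png

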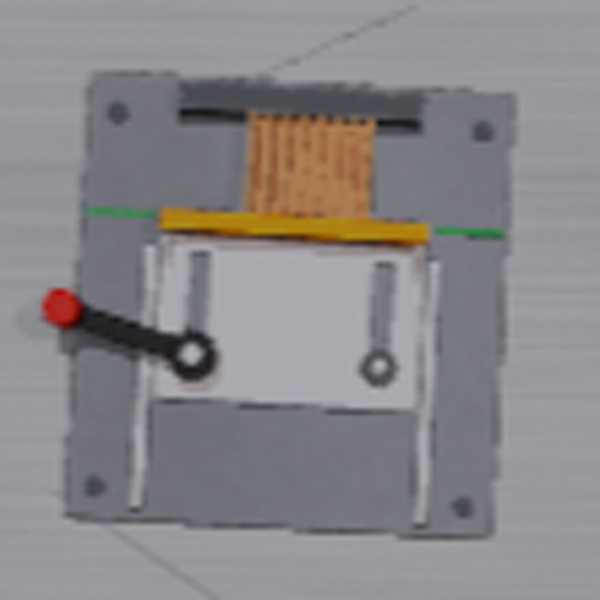

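View pics/s9.png

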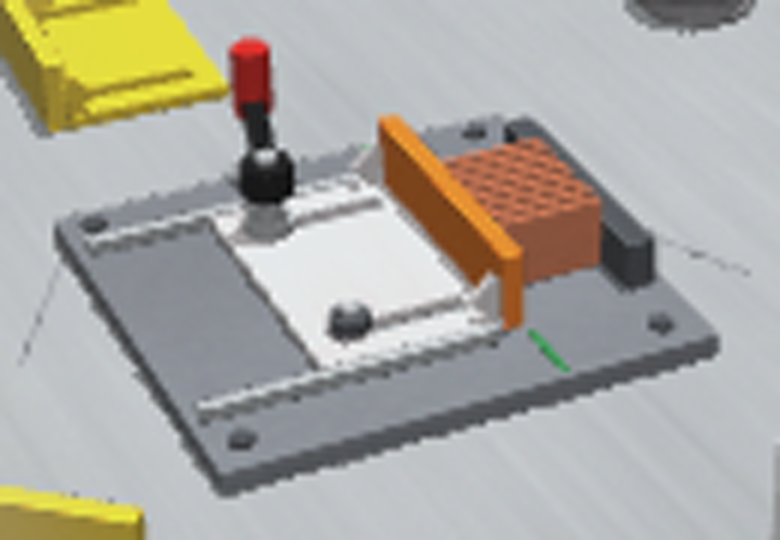

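View pics/t9f.png

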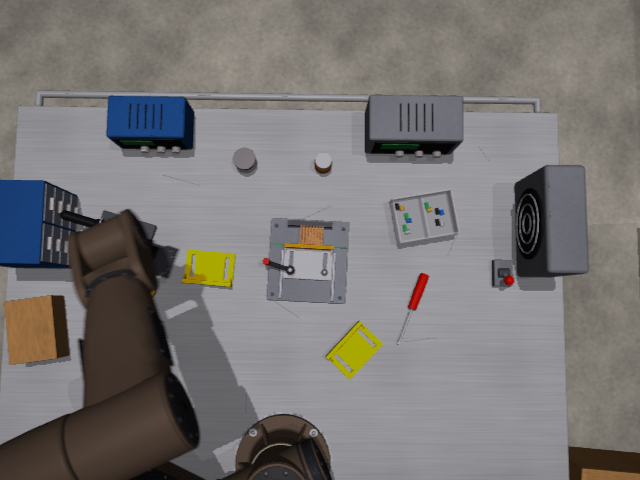

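The fence lies along both green lines (120,212 and 470,232 in the top crop), and the sink is parallel and against the stop. The lever is at about 75° to fixture +x, and nothing else has moved. The arm is clear, so I'll hand in.

```bash
python3 -c "
from h import *
print(monitor.sense()['contact_force']); print(ctrl.finish_job())"
```

```text
[-0.74639177 -1.12737281 -0.51440821]
the job is handed in; nothing more can be done
None
```

The job is done and handed in at about 21.5 s, well under the 72 s limit; no verdict is reported.

- **Fence:** I pushed it at the middle of the rail's back. It slid at 1–4 N, and I stopped at 12 N when it would go no further, so the squeeze stayed well under 30 N. The last pictures show the fence face on both green lines and the heat sink flat against the stop.
- **Lever:** I swung it clockwise about 0.95 rad. It ran free at 4–5 N and bit after about 0.85 rad. I left it tight at about 9 N, averaged over still readings. Single readings peaked at 9.9 N, below the 13 N limit.
- **Rest of the cart:** In the final view from above, everything else that can be seen stands as it was. The arm hid part of the soldering-iron stand and the brass cup there, but the gripper stayed well above them and the force readings stayed near zero. The robot touches nothing.

No check failed or disagreed. The fence and heat sink positions were confirmed by eye in both views; in the last picture they merged into one colour area, so I have no measured offset from the lines.

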